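# Load a potted transformer into the soldering cradle and clamp it with the ball knob

## Task

Set up the potted transformer (the round metal can standing on its rim inside the coil of cable) for soldering: first take the solvent bottle off the cradle's deck and stand it on the bench clear of the cradle. Then stand the transformer on its rim on the deck in front of the seat, terminal strip on the side of the microscope stand, let go of it, and roll it under the clamp arm until it drops between the two seat rods; never let it fall flat. Only then screw the clamp down on it with the ball knob: clockwise until the shoe touches, then about another third of a turn, firm but not crushing; don't shift or knock over the flux bottle or the solder reel.

Things in the scene. Friction and masses are not known exactly. Their poses are not given: they have to be found in the camera images.
- cradle: grey soldering cradle, fixed, left of the microscope stand. Origin: on the bench below its seat; z up, +x = the way the transformer rolls in (open end at -x). Flat deck, top z 12 mm, x -138 to 98 mm, y +-50. Column x 62 to 92, 50 mm wide, top z 184. Two cheeks, top z 34, guide the transformer: inner faces y +-30 mm from x -40 to 63, flaring to +-43 at x -80
- seat (a point): centre of the transformer when seated: cradle x 0, y 0, z 69 mm; axes as the cradle's. Below it two fixed seat rods, 10 mm thick, are let into the deck across it at x -15 and +15, tops z 15.5 mm (3.5 mm proud); the transformer's centre rises from z 67 to 70.5 mm as it passes over the front rod, then drops in by 2 mm; pushing forward and upward together rolls it over most easily
- apron (a point): point on the deck's top in front of the seat (cradle x -95, y 0, z 12 mm), where the transformer can be stood on its rim (its centre then at z 67 mm)
- bush (a point): top centre of the threaded bush (32 mm round, z 152 to 186 mm) over the seat, that holds the vertical clamp screw in the cradle's arm. Arm: 36 mm wide, from the column over the seat to x -16, underside z 156, top z 182 mm. It bars the seat from above
- transformer: potted toroidal transformer: plain aluminium can like a thick disc, 110 mm diameter, 50 mm thick, 0.7 to 1 kg, black faces, loose, standing on its rim. Origin at its centre, 55 mm above the bench at the start; y = the disc's axis (level), x = the way it rolls, z up at the start; x and z turn as it rolls. Rolls easily and coasts a few mm; pushed with two fingers side by side it keeps their heading
- terminals (a point): middle of the terminal strip (five brass tabs on a grey strip, 2 to 4 mm proud) on the transformer's -y face, 31 mm off centre, in the lower half at the start. In the cradle this face must look to the cradle's -y side
- ball_knob (a joint): turn of the ball knob, rad, grows clockwise seen from above (tightening): 6.28 lowers ball, screw and shoe by 12 mm. At 0 the shoe's underside is 131 mm, the ball's centre 228 mm above the bench. The shoe touches a seated transformer at about 3.9, and a third of a turn more (6.0) is right. Starts at 0.2 to 2.0: the transformer passes below. Stays where left; takes 0.15 N m free, 0.21 clamped
- ball_center (a point): centre of the ball knob: polished black ball, 43 mm diameter, on the screw's vertical axis over the seat. Slippery (friction about 0.2): it turns surely only when gripped firmly (50 N or so) across its widest part, at the height of this point. An 18 mm brass ferrule is below it
- shoe: rubber-faced pressure shoe at the lower end of the clamp screw, 44 x 52 mm; origin at the middle of its underside. Sprung on the screw (8 N per mm, at most 10 mm), so a third of a turn past first touch presses with about 32 N. It does not turn
- solvent_bottle: white bottle with red cap, 119 mm tall: body 44 mm diameter up to 96 mm, cap 24 mm; 0.16 kg. Stands loose on the cradle's deck in front of the seat, in the way. Origin: centre of its underside
- rest_spot (a point): free spot on the bench, in front of the microscope stand and beside the open end of the cradle: room for a bottle (70 mm across). The stand's base is 22 mm high; its black boom runs on the robot's side of the cable coil, rising from 80 mm at the stand to 280 mm
- flux_bottle: small yellow bottle with black cap, 32 mm diameter, 74 mm tall, standing loose on the bench behind the coil of cable; leave alone. Origin: centre of its underside
- solder_reel: reel of solder, 52 mm diameter, 40 mm tall, standing on its flange beside the transformer; leave alone. Origin: centre of its underside

How it is judged (in metres and radians):
On the way, in this order (a step that is already met when the one before it is completed fails the run):
1. the solvent bottle stands upright on the bench, clear of the cradle ((y of solvent_bottle in the frame of cradle above 0.073 m or y of solvent_bottle in the frame of cradle below -0.073 m or x of solvent_bottle in the frame of cradle above 0.12 m or x of solvent_bottle in the frame of cradle below -0.16 m) and angle between solvent_bottle's own z axis and vertical below 0.15 rad and height (world z) of solvent_bottle between -0.006 and 0.006 m), for 0.2 s.
2. the transformer stands on its rim on the deck in front of the seat, let go (x of transformer in the frame of cradle between -0.14 and -0.045 m and y of transformer in the frame of cradle between -0.03 and 0.03 m and z of transformer in the frame of cradle between 0.063 and 0.0695 m and contact force between the fingers and transformer below 0.5 N and linear speed of transformer below 0.03 m/s), for 0.2 s.
3. it has been rolled (turned by over 0.5 rad on its rim) and rests between the seat rods, the shoe not yet on it (x of transformer in the frame of cradle between -0.006 and 0.006 m and y of transformer in the frame of cradle between -0.01 and 0.01 m and z of transformer in the frame of cradle between 0.064 and 0.073 m and angle between the y axis of transformer and the y axis of cradle, either way round below 0.15 rad and y of terminals in the frame of cradle below -0.012 m and angle between transformer's own z axis and vertical above 0.5 rad and linear speed of transformer below 0.02 m/s and contact force between shoe and transformer below 0.5 N), for 0.2 s.
At the end, for the whole second after the job is handed in: transformer within 6 mm lengthwise, 10 mm sideways, 4 mm in height of the seat, axis within 0.15 rad, terminals on the cradle's -y side; shoe presses on it with 15 to 60 N; at rest; solvent bottle upright on the bench, wholly beside the deck (all of step 1 and x of transformer in the frame of cradle between -0.006 and 0.006 m and y of transformer in the frame of cradle between -0.01 and 0.01 m and z of transformer in the frame of cradle between 0.064 and 0.073 m and angle between the y axis of transformer and the y axis of cradle, either way round below 0.15 rad and y of terminals in the frame of cradle below -0.012 m and contact force between shoe and transformer between 15 and 60 N and linear speed of transformer below 0.01 m/s); the robot touches nothing.
It fails at once if the transformer was tipped by more than 35 degrees (angle between transformer's own y axis and vertical below 0.96 rad or angle between transformer's own y axis and vertical above 2.18 rad).
It fails at once if the solvent bottle was knocked over (angle between solvent_bottle's own z axis and vertical above 0.8 rad).
It fails at once if the transformer was crushed (shoe force over 78 N) (contact force between shoe and transformer above 78 N).
It fails at once if the flux bottle or the solder reel was shifted by more than 25 mm or knocked over (distance of any of flux_bottle, solder_reel from where it was at the start of the episode above 0.025 m or angle between any of flux_bottle, solder_reel's own z axis and vertical above 0.5 rad).
It also fails if it takes over 72 s, if anything falls off the work surface, if the arm or the gripper's body presses on something with over 40 N, if the wrist force passes 120 N, or if a joint passes its speed limit or range.

## Robot

A 7-joint arm with a two-finger parallel gripper is mounted at the origin on a cart in front of the work surface, level with it; the furniture and walls round the work are solid. World frame = base frame: x ahead of the robot, y to its left, z up, the work surface at z = 0. Lengths are in mm, angles in rad, forces in N, time in s.
With the tool pointing down it reaches from about 425 to 950 mm from the base axis. Payload 4.7 kg.
Tool frame: the origin (TCP) lies midway between the tips of the shut fingers; the grasp point (between the pads) lies 19 mm behind it (bot.grasp_offset is the z of the grasp point in the tool frame, in mm); z points along the fingers, y is the line along which they close (so a half turn about z gives the same grasp; the last joint's range is limited). The gripper opens to 85 mm and grips with 20 to 120 N. Pads are 22 mm wide; open, the fingers measure 114 mm over their backs; the gripper's body (76 mm by 85 mm) begins 54 mm behind the grasp point. The pads swing forward as they close: fully open they stand 13 mm farther back than shut.
Start: joints at [-1.285, 0.469, -0.049, 1.532, 0.024, 1.141, -0.082], TCP at [208.957, 641.861, 231.335] pointing down, gripper open.
Joint ranges: [-2.59, 2.59], [-0.33, 1.99], [-1.39, 1.29], [0.1, 2.45], [-1.04, 4.18], [0.21, 1.99], [-2.66, 2.66]. Speed limits (rad/s): [2.57, 2.57, 3.14, 3.14, 3.14, 3.14, 3.14].

## Interface

Orientations are given as a unit quaternion [w, x, y, z].
In Python, from station import observe, eyes, bot gives the robot as it stands. The module is installed in compiled form; this text tells all that it offers.
- The arm moves only by the shell command python3 -m pendant 'ROWS'. ROWS is a JSON object whose one key "commands" holds a list of rows, each a list of 3 entries, a list of its own where there are three numbers: the shift along the tool's x, y, z in units of 50 mm (1.0 is 50 mm), then the turn about the tool's z in units of 5 degrees (1.0 is 5 degrees), then the finger opening in mm, from 0 to 85.4. A call has 1 to 12 rows; each row shifts and turns the commanded pose from where the row before left it, along the tool's axes as they then stand; what a row does not reach is not made up. A row lasts 1/10 s, in which the tool goes at most 50 mm and 8.59 degrees, less where a joint would pass 70% of its speed; a pose out of reach is approached as far as the arm can. A call is refused whole if a number of a shift passes 1 or a number of a turn 1, either way. A call with a gripper value outside its range is refused whole. The fingers move at their own pace and stop on an object; the grip force is fixed at half the most. Time passes only in rows, so rows that do not move let the fingers close. It gives the time, the measured TCP pose, the force, the opening and the grip force at its end, in the units of the state.
- observe(): the state, without advancing time (a new reading comes with each control period).
- eyes.capture(name): name is "scene" or "top"; returns the picture (420x560x3 uint8, red, green, blue); there is no depth.
- eyes.camera_model(name): a dict with "intrinsics" (3x3 intrinsics, pixels), "origin" and "orientation" of the camera in the world. Camera axes: x right, y down, z forward; pixel columns grow to the right and rows downward; lengths in mm; the calibration is good to about 2 mm. A picture is of the moment at which its call begins. camera_model takes no time and is no camera call.
- bot.close_job(): hands the job in; it is judged then, once.
The state is a dict: "clock": time; "joint_positions": joint angles; "joint_vel": joint speeds; "joint_efforts": joint torques, N m; "ee_pos": TCP position; "tool_rot": TCP orientation; "contact_force": force on the tool from outside, world axes, zero at the start; "wrist_torque": the same for the moment, N m; "grip_width": opening from 0.0 (shut) to 1.0 (fully open); "grip_force": force on a finger pad.
Only numpy, scipy, OpenCV 4.12 (cv2) and the standard library are available. Lean on these libraries where they do the work, as an engineer would, in place of code of your own. Each camera call takes 0.05 s, during which the arm holds its last target. There are 200 camera calls.

## Working session

There is one attempt and no reset: what is moved stays moved. The work goes in short steps, Python scripts to look and compute and a shell command to move; the robot and the scene stay as the last step left them, time stands still between calls to the robot, and variables do not carry over. Pictures are saved under pics/ and viewed, at most 12 in all, crops included, and the job is handed in when it is done.

```bash
mkdir -p pics
python3 - <<'E'
from station import observe, eyes, bot
import cv2
for n in ("scene","top"):
    im=eyes.capture(n); cv2.imwrite(f"pics/{n}0.png",cv2.resize(im[:,:,::-1],(784,588)))
    import numpy as np; np.save(f"{n}0.npy",im)
    m=eyes.camera_model(n); print(n,m)
print(observe(), bot.grasp_offset)
E
```

```text
scene {'intrinsics': array([[423.31552614,   0.        , 277.34584587],
       [  0.        , 423.31552614, 207.56397836],
       [  0.        ,   0.        ,   1.        ]]), 'origin': array([  60.68778028, -579.59784542,  882.76587204]), 'orientation': array([-0.32225342,  0.8477006 , -0.3923207 ,  0.15375597])}
top {'intrinsics': array([[453.46259674,   0.        , 287.6753304 ],
       [  0.        , 453.46259674, 205.02984196],
       [  0.        ,   0.        ,   1.        ]]), 'origin': array([ 423.79037931, -178.35641621, 1044.89505906]), 'orientation': array([ 0.06053242, -0.69657943,  0.7133137 , -0.04792174])}
{'clock': 0.1, 'joint_positions': array([-1.28490074,  0.46938096, -0.04854684,  1.53358435,  0.02409543,
        1.14097345, -0.082306  ]), 'joint_vel': array([-1.35910208e-04, -1.29100315e-03,  4.95351770e-04, -2.18569099e-03,
       -7.56879345e-05,  1.34653303e-03,  4.16306781e-04]), 'joint_efforts': array([ 6.81081474e-04, -5.11516678e+01, -4.68793628e-02, -2.38390106e+01,
        1.07631146e-02,  4.33701280e-03, -6.73543525e-06]), 'ee_pos': array([208.84650309, 641.33052439, 230.34840779]), 'tool_rot': array([-9.93801266e-05,  1.56759311e-01,  9.87636443e-01, -8.74865742e-04]), 'contact_force': array([-1.01187945,  0.04055361,  0.03523679]), 'wrist_torque': array([ 0.00035734,  0.04217295, -0.02935795]), 'grip_force': 0.0, 'grip_width': 1.0020997983362858} -18.700000000000003
```

View pics/scene0.png

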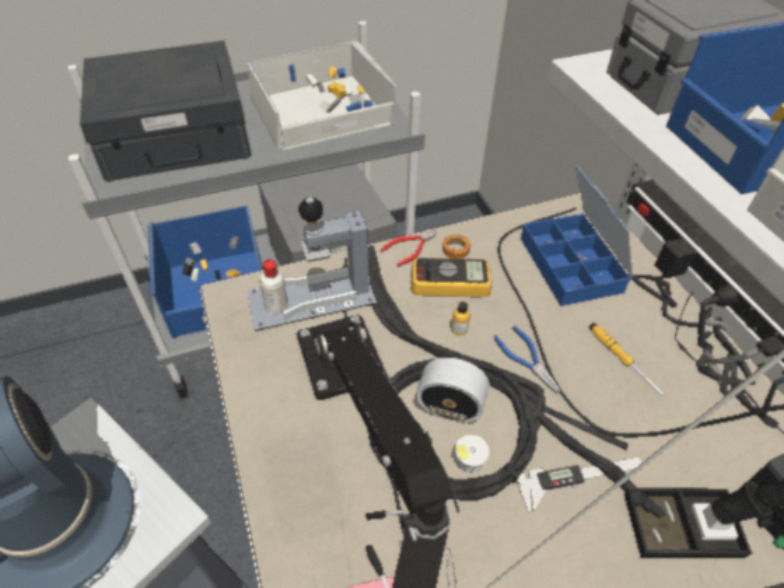

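View pics/top0.png

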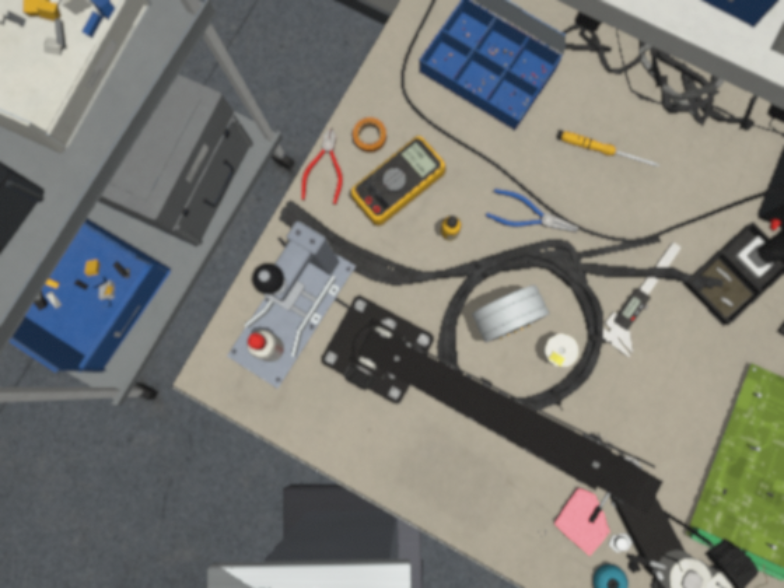

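The scene view shows the cradle, with the bottle at (272,288) and the ball at (311,209), and the transformer at (452,390) with its terminal face towards the camera. The top view shows the ball at (267,277), the bottle cap at (257,341), the can at (510,313), the flux bottle at (451,226) and the reel at (561,350), with the boom running diagonally from (380,350).

```bash
cat > h.py <<'E'
import numpy as np, cv2
from scipy.spatial.transform import Rotation as R
from station import observe, eyes, bot
def cam(n):
    m=eyes.camera_model(n); q=m["orientation"]
    return m["intrinsics"],np.array(m["origin"]),R.from_quat([q[1],q[2],q[3],q[0]]).as_matrix()
def ray(n,uv):
    K,o,M=cam(n); d=M@np.linalg.solve(K,[uv[0],uv[1],1]); return o,d/np.linalg.norm(d)
def plane(n,uv,z):
    o,d=ray(n,uv); return o+d*(z-o[2])/d[2]
def proj(n,p):
    K,o,M=cam(n); c=K@(M.T@(np.array(p,float)-o)); return c[:2]/c[2]
def tri(a,b):  # px in scene, px in top
    (o1,d1),(o2,d2)=ray("scene",a),ray("top",b)
    s=np.linalg.lstsq(np.c_[d1,-d2],o2-o1,rcond=None)[0]
    p,q=o1+s[0]*d1,o2+s[1]*d2; return (p+q)/2,np.linalg.norm(p-q)
def blob(mask,roi):
    x0,y0,x1,y1=roi; m=np.zeros_like(mask); m[y0:y1,x0:x1]=mask[y0:y1,x0:x1]
    n,l,st,c=cv2.connectedComponentsWithStats(m.astype(np.uint8)); i=1+np.argmax(st[1:,4]); return c[i],st[i],l==i
E
python3 - <<'E'
from h import *
np.set_printoptions(precision=1,suppress=True)
S,T=np.load("scene0.npy"),np.load("top0.npy")
hs,ht=[cv2.cvtColor(i,cv2.COLOR_RGB2HSV) for i in (S,T)]
# ball: dark
bs=blob(S.max(2)<60,(205,135,240,165)); bt=blob(T.max(2)<60,(175,180,210,215))
print("ball",bs[:2],bt[:2],tri(bs[0],bt[0]))
red=lambda h:((h[:,:,0]<8)|(h[:,:,0]>172))&(h[:,:,1]>130)&(h[:,:,2]>90)
cs=blob(red(hs),(180,180,210,210)); ct=blob(red(ht),(170,230,205,260))
print("cap",cs[:2],ct[:2],tri(cs[0],ct[0]))
a=cv2.resize(T[140:290,150:270][:,:,::-1],None,fx=3.6,fy=3.6,interpolation=cv2.INTER_CUBIC)
b=cv2.resize(T[190:270,320:420][:,:,::-1],None,fx=3.6,fy=3.6,interpolation=cv2.INTER_CUBIC)
c=np.zeros((540,432+360,3),np.uint8); c[:,:432]=a; c[:288,432:]=b
cv2.imwrite("pics/c1.png",c)
E
```

```text
ball (array([221.8, 150.4]), array([214, 143,  16,  15, 181], dtype=int32)) (array([191.9, 199.2]), array([181, 189,  21,  20, 258], dtype=int32)) (array([565.3,  10.6, 227.9]), np.float64(0.6528448422827058))
cap (array([192.3, 191.2]), array([188, 186,   9,  12,  90], dtype=int32)) (array([182.8, 243.3]), array([177, 238,  12,  11, 102], dtype=int32)) (array([492.6,  54.6, 117.2]), np.float64(2.5229607320205796))
```

View pics/c1.png

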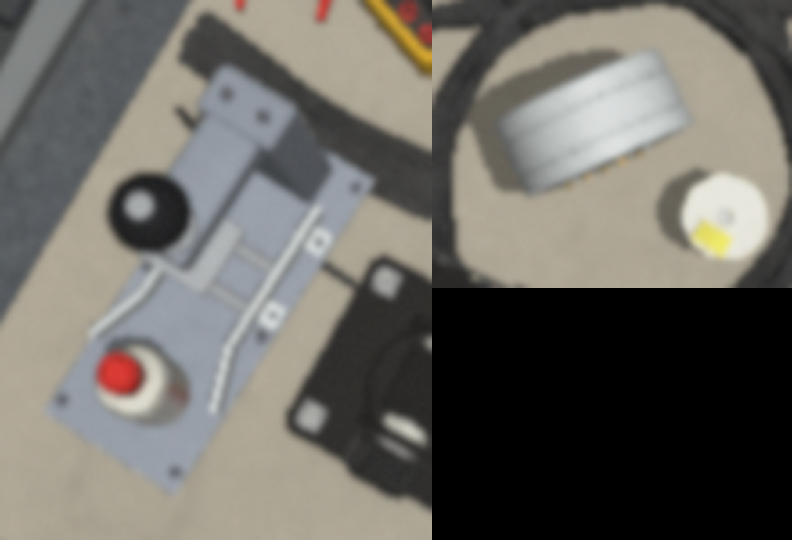

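The crop shows the deck corners at (47,410), (178,495) and (375,180). The bottle stands on the apron and the can's axis points down and to the right. The brass tabs are on the can's lower (robot) side.

Run:
```python
from h import *
np.set_printoptions(precision=1,suppress=True)
S,T=np.load("scene0.npy"),np.load("top0.npy")
P=lambda x,y,z:plane("top",(150+(x+.5)/3.6-.5,140+(y+.5)/3.6-.5),z)
A,B,C=P(47,410,12),P(178,495,12),P(375,180,12)
print("deck",A,B,C,np.linalg.norm(A-B),np.linalg.norm(C-B))
ux=(C-B)/np.linalg.norm(C-B); yaw=np.degrees(np.arctan2(ux[1],ux[0])); uy=np.array([-ux[1],ux[0],0])
print("yaw",yaw,"yaw from AB",np.degrees(np.arctan2(*(A-B)[1::-1]))-90)
print("origin est", B+138*ux+50*uy, A+138*ux-50*uy, C-98*ux+50*uy)
Q=lambda x,y,z:plane("top",(320+(x-432+.5)/3.6-.5,190+(y+.5)/3.6-.5),z)
for z in (55,110):
  print("tr",z,Q(500,125,z),Q(655,50,z),Q(690,125,z),Q(535,195,z))
# mask
m=(T.min(2)>140)&(T.max(2).astype(int)-T.min(2)<22)
c,st,l=blob(m,(330,195,400,250)); r=cv2.minAreaRect(np.argwhere(l)[:,::-1].astype(np.float32)); print(c,st,r)
bx=cv2.boxPoints(r); print(np.array([plane("top",p,85) for p in bx]))
print("reel",Q(725,217,40),"stand corners",P(310,415,22),P(383,262,22),"solder")
print("pose tool yaw", R.from_quat(np.roll(observe()["tool_rot"],-1)).as_matrix())
# red cap scene/ yellow flux
ht=cv2.cvtColor(T,cv2.COLOR_RGB2HSV)
f=blob((ht[:,:,0]>15)&(ht[:,:,0]<35)&(ht[:,:,1]>120),(310,150,332,172)); print("flux",f[:2],plane("top",f[0],50))
```

```text
deck [479.2 125.7  12. ] [424.2  42.1  12. ] [622.  -83.9  12. ] 100.16322853088609 234.50218545135596
yaw -32.480688838529055 yaw from AB -33.3287342151387
origin est [567.4  10.1  12. ] [568.8   9.5  12. ] [566.2  10.9  12. ]
tr 55 [ 531.6 -272.8   55. ] [ 575.3 -369.1   55. ] [ 528.7 -387.8   55. ] [ 488.6 -292.2   55. ]
tr 110 [ 525.6 -267.5  110. ] [ 566.9 -358.5  110. ] [ 522.9 -376.2  110. ] [ 485.  -285.9  110. ]
[367.6 221.5] [ 342  202   52   39 1151] ((367.3000183105469, 222.60003662109375), (27.280029296875, 46.51021194458008), 63.43495178222656)
[[ 535.8 -274.2   85. ]
 [ 578.3 -364.7   85. ]
 [ 525.3 -387.6   85. ]
 [ 483.4 -297.8   85. ]]
reel [ 473.4 -409.    40. ] stand corners [471.7 -42.5  22. ] [567.1 -89.3  22. ] solder
pose tool yaw [[-1.   0.3 -0. ]
 [ 0.3  1.  -0. ]
 [-0.  -0.  -1. ]]
flux (array([321.1, 162.8]), array([315, 156,  14,  14, 119], dtype=int32)) [ 672.2 -239.6   50. ]
```

```bash
cat >> h.py <<'E'
O=np.array([566.3,10.5]); YAW=-32.7
def cr(x,y):
    a=np.radians(YAW); return O+[x*np.cos(a)-y*np.sin(a), x*np.sin(a)+y*np.cos(a)]
def incr(p):
    a=np.radians(YAW); d=np.array(p[:2])-O; return np.array([d[0]*np.cos(a)+d[1]*np.sin(a), -d[0]*np.sin(a)+d[1]*np.cos(a)])
def st():
    o=observe(); M=R.from_quat(np.roll(o["tool_rot"],-1)).as_matrix()
    return o,M,np.degrees(np.arctan2(M[1,1],M[0,1]))
def to(x,y,z,yaw=None):
    o,M,yw=st(); u=M.T@(np.array([x,y,z])-o["ee_pos"])/50
    print("t %.1f"%o["clock"],"tcp",o["ee_pos"].round(1),"cr",incr(o["ee_pos"]).round(1),"yaw %.1f"%yw,"j",o["joint_positions"].round(2),"F",o["contact_force"].round(1),"gf",round(float(o["grip_force"]),1),"gw",round(float(o["grip_width"]),3))
    print("  units",u.round(3),"" if yaw is None else "turn units %.2f"%(-((yaw-yw+90)%180-90)/5))
E
python3 - <<'E'
from h import *
T=np.load("top0.npy")
print(plane("top",(182.8,243.3),129).round(1), plane("scene",(192.3,191.2),122).round(1))
to(491.5,54.5,240,57.3)
for px in [(270,240),(300,260),(340,280),(400,310)]:
    print(px,[plane("top",px,z).round(0) for z in (80,150,250)])
print(cr(-95,-98),cr(-100,0))
E
python3 -m pendant '{"commands":[[[0,0,-0.4],0.98,85],[[0,0,0],0.98,85],[[0,0,0],0.98,85]]}'; python3 -c "
from h import *
to(491.5,54.5,240,57.3)"
```

```text
[492.6  50.7 129. ] [489.   51.5 122. ]
t 0.1 tcp [208.8 641.3 230.3] cr [-641.6  337.7] yaw 72.0 j [-1.28  0.47 -0.05  1.53  0.02  1.14 -0.08] F [-1.  0.  0.] gf 0.0 gw 1.002
  units [-9.009 -9.41  -0.176] turn units 2.93
(270, 240) [array([ 499., -123.,   80.]), array([ 493., -127.,  150.]), array([ 486., -133.,  250.])]
(300, 260) [array([ 455., -186.,   80.]), array([ 453., -186.,  150.]), array([ 450., -185.,  250.])]
(340, 280) [array([ 412., -269.,   80.]), array([ 413., -262.,  150.]), array([ 414., -253.,  250.])]
(400, 310) [array([ 348., -390.,   80.]), array([ 353., -375.,  150.]), array([ 361., -353.,  250.])]
[433.41292431 -20.64522619] [482.14892181  64.52403205]
clock: 0.4
ee_pos: [209.0, 641.9, 251.5]
tool_rot: [-0.0, 0.284, 0.959, 0.0]
contact_force: [0.6, -0.2, -0.5]
grip_width: 0.997
grip_force: 0.0
t 0.4 tcp [209.  641.9 251.5] cr [-641.8  338.3] yaw 57.1 j [-1.32  0.45  0.01  1.51 -0.    1.18 -0.32] F [ 0.6 -0.2 -0.5] gf 0.0 gw 0.997
  units [-11.13   -6.787   0.226] turn units -0.05
```

```bash
python3 -m pendant '{"commands":[[[-0.8,-0.49,0],0,85],[[-0.8,-0.49,0],0,85],[[-0.8,-0.49,0],0,85],[[-0.8,-0.49,0],0,85],[[-0.8,-0.49,0],0,85],[[-0.8,-0.49,0],0,85],[[-0.8,-0.49,0],0,85],[[-0.8,-0.49,0],0,85],[[-0.8,-0.49,0],0,85],[[-0.8,-0.49,0],0,85],[[-0.8,-0.49,0],0,85],[[-0.8,-0.49,0],0,85]]}' >/dev/null
python3 -m pendant '{"commands":[[[-0.8,-0.48,0],0,85],[[-0.74,-0.48,0],0,85],[[0,0,0],0,85]]}' >/dev/null; python3 -c "
from h import *
to(490.5,52,68,57.3)"
```

```text
t 1.9 tcp [494.1  46.2 251.4] cr [-80.  -9.] yaw 56.6 j [-0.53  0.15  0.4   1.94 -0.06  1.06  0.88] F [0.5 0.9 0.1] gf 0.0 gw 0.991
  units [0.134 0.063 3.667] turn units -0.14
```

```bash
python3 -m pendant '{"commands":[[[0.07,0.06,0.5],-0.14,85],[[0.07,0,0.8],0,85],[[0,0,0.8],0,85],[[0,0,0.8],0,85],[[0,0,0.5],0,85],[[0,0,0.25],0,85],[[0,0,0],0,85]]}' >/dev/null; python3 -c "
from h import *
to(490.5,52,68,57.3)
for n in ('scene','top'): cv2.imwrite('pics/%s1.png'%n,eyes.capture(n)[90:300,130:340,::-1])
a=np.hstack([cv2.resize(cv2.imread('pics/%s1.png'%n),(400,400)) for n in ('scene','top')]); cv2.imwrite('pics/c2.png',a)
"
```

```text
t 2.6 tcp [487.   59.5  67.4] cr [-93.2  -1.6] yaw 58.0 j [-0.47  0.41  0.32  2.13 -0.21  0.64  1.01] F [ 0.5  0.6 -0.1] gf 0.0 gw 0.992
  units [-0.138 -0.091 -0.011] turn units 0.14
```

View pics/c2.png

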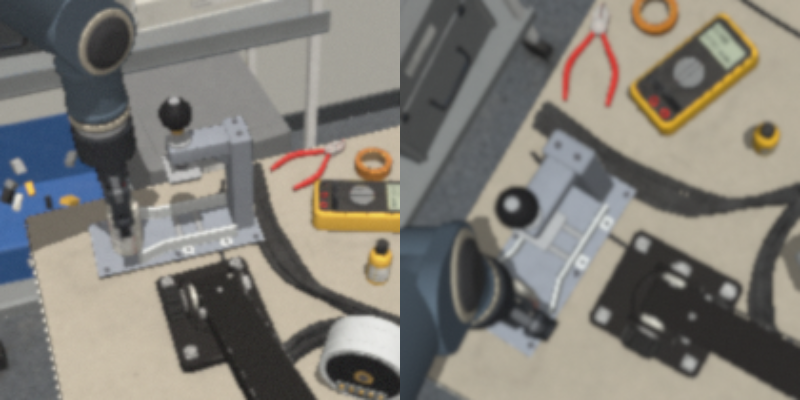

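The fingers straddle the bottle on the deck. Before the last correction the arm had not settled, so I'm correcting back and then gripping.

```bash
python3 -m pendant '{"commands":[[[-0.14,-0.08,0],0.14,85],[[0,0,0],0,85],[[0,0,0],0,35],[[0,0,0],0,35],[[0,0,0],0,35],[[0,0,0],0,35],[[0,0,0],0,35]]}' ; python3 -c "
from h import *
to(433.5,-20.7,200,57.3)"
```

```text
clock: 3.4
ee_pos: [492.4, 52.4, 69.5]
tool_rot: [0.0, 0.282, 0.96, 0.0]
contact_force: [-1.2, 0.6, 5.4]
grip_width: 0.486
grip_force: 59.8
t 3.4 tcp [492.4  52.4  69.5] cr [-84.9  -4.6] yaw 57.3 j [-0.45  0.41  0.33  2.12 -0.21  0.65  1.02] F [-1.2  0.6  5.4] gf 59.8 gw 0.486
  units [ 0.2   -1.865 -2.612] turn units -0.00
```

```bash
python3 -m pendant '{"commands":[[[0,0,-0.3],0,35],[[0,0,-0.5],0,35],[[0,0,0],0,35],[[0.1,-0.4,0],0,35],[[0.1,-0.5,0],0,35],[[0,-0.5,0],0,35],[[0,-0.46,0],0,35],[[0,0,0],0,35],[[0,0,0.4],0,35],[[0,0,0.3],0,35],[[0,0,0.2],0,35],[[0,0,0.1],0,35]]}' >/dev/null;  python3 -m pendant '{"commands":[[[0,0,0],0,35],[[0,0,0],0,35]]}' >/dev/null; python3 -c "
from h import *
to(433.5,-20.7,57.5,57.3)"
```

```text
t 4.8 tcp [433.7 -20.6  59. ] cr [-94.8 -97.8] yaw 57.3 j [-0.34  0.35  0.35  2.26 -0.22  0.56  1.18] F [-0.8 -0.2 -0.5] gf 61.2 gw 0.489
  units [ 0.002 -0.004  0.029] turn units -0.01
```

```bash
python3 -m pendant '{"commands":[[[0,0,0.03],0,35],[[0,0,0],0,35],[[0,0,0],0,70],[[0,0,0],0,70],[[0,0,0],0,85],[[0,0,-0.3],0,85],[[0,0,-0.8],0,85],[[0,0,-0.9],0,85],[[0,0,-0.9],0,85],[[0,0,-0.9],0,85],[[0,0,-0.6],0,85],[[0,0,0],0,85]]}' >/dev/null; python3 -c "
from h import *
np.save('top2.npy',eyes.capture('top'));np.save('scene2.npy',eyes.capture('scene'))
S,T=np.load('scene2.npy'),np.load('top2.npy')
hs,ht=[cv2.cvtColor(i,cv2.COLOR_RGB2HSV) for i in (S,T)]
red=lambda h:((h[:,:,0]<8)|(h[:,:,0]>172))&(h[:,:,1]>130)&(h[:,:,2]>90)
for n,h in (('scene',hs),('top',ht)):
  q=proj(n,[433.5,-20.7,115]); print(n,q)
  x,y=q.astype(int); m=red(h)
  try: b=blob(m,(x-25,y-25,x+25,y+25)); print(b[:2],incr(plane(n,b[0],112)))
  except Exception as e: print(e)
to(531,-330,300,23.5)"
```

```text
scene [195.87839722 220.37017595]
(array([196.03030303, 221.63636364]), array([191, 216,  10,  13,  99], dtype=int32)) [-95.18154519 -99.36795658]
top [219.08587743 272.02394856]
(array([221.15909091, 271.38636364]), array([217, 268,   8,   9,  44], dtype=int32)) [ -91.84848946 -100.48098363]
t 6.1 tcp [433.2 -20.7 277.5] cr [-95.1 -98.1] yaw 57.3 j [-0.47  0.01  0.43  2.03 -0.    1.11  0.96] F [-0.2 -0.1 -0.1] gf 0.0 gw 0.996
  units [-4.99  -4.146 -0.453] turn units 6.75
```

```bash
python3 -m pendant '{"commands":[[[-0.4,-0.35,-0.2],0,85],[[-0.7,-0.6,-0.25],0,85],[[-0.7,-0.6,0],0,85],[[-0.7,-0.6,0],0,85],[[-0.7,-0.6,0],0,85],[[-0.7,-0.6,0],0,85],[[-0.7,-0.5,0],0,85],[[-0.39,-0.3,0],0,85],[[0,0,0],0.95,85],[[0,0,0],0.95,85],[[0,0,0],0.95,85],[[0,0,0],0.95,85]]}' >/dev/null;  python3 -m pendant '{"commands":[[[0,0,0.4],0.95,85],[[0,0,0.6],0.95,85],[[0,0,0.7],0.95,85],[[0,0,0.2],0.1,85],[[0,0,0],0,85],[[0,0,0],0,85]]}' >/dev/null; python3 -c "
from h import *
to(531,-330,56,23.5)
for n in ('scene','top'):
  im=eyes.capture(n); u=proj(n,[531,-330,70]).astype(int); c=im[max(u[1]-70,0):u[1]+70,u[0]-70:u[0]+70,::-1]; cv2.imwrite('pics/a%s.png'%n,cv2.resize(c,(390,390)))
cv2.imwrite('pics/c3.png',np.hstack([cv2.imread('pics/a%s.png'%n) for n in ('scene','top')]))
"
```

```text
t 7.9 tcp [ 531.3 -330.8  205.4] cr [ 154.9 -306.1] yaw 23.6 j [-0.04  0.49  0.75  1.72 -0.37  1.08  1.24] F [ 0.  -0.2 -0.3] gf 0.0 gw 0.996
  units [1.900e-02 1.000e-03 2.987e+00] turn units 0.01
```

View pics/c3.png

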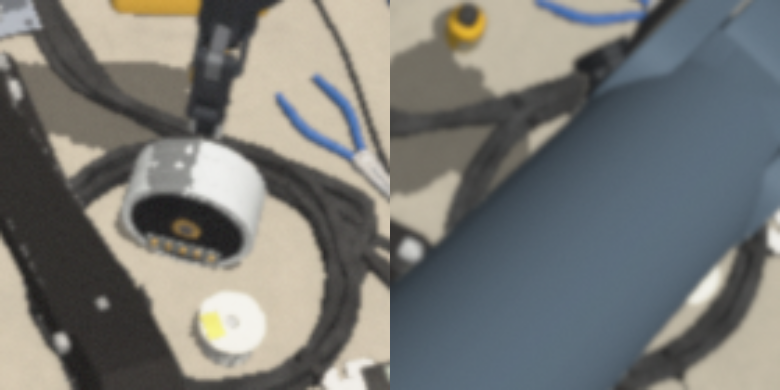

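The gripper hangs above and behind the can. The face centre is at crop (185,228), and the terminals are at the bottom of the face.

```bash
python3 -c "
from h import *
u=proj('scene',[531,-330,70]).astype(int); px=u-70+np.array([185.5,228.5])*140/390-.5
p=plane('scene',px,55); print(px,proj('scene',[508.1,-340,55]),p, p[:2]+25*np.array([.917,.399]))
# can's rim ends of top highlight in the scene
"
```

```text
[320.08974359 287.52564103] [321.50609647 289.1414686 ] [ 509.3982963  -335.11491094   55.        ] [ 532.3232963  -325.13991094]
```

```bash
python3 -m pendant '{"commands":[[[0.05,0.03,0.5],0,85],[[0,0,0.8],0,85],[[0,0,0.8],0,85],[[0,0,0.6],0,85],[[0,0,0.29],0,85],[[0,0,0],0,85],[[0,0,0],0,85]]}' >/dev/null; python3 -c "
from h import *
to(531,-330,56,23.5)"
python3 -m pendant '{"commands":[[[0,0,0],0,65],[[0,0,0],0,65],[[0,0,0],0,55],[[0,0,0],0,55],[[0,0,0],0,44],[[0,0,0],0,44],[[0,0,0],0,44],[[0,0,0],0,44]]}' >/dev/null; python3 -c "
from h import *
to(531,-330,56,23.5)"
```

```text
t 8.7 tcp [ 532.5 -328.3   57. ] cr [ 154.6 -303.4] yaw 23.5 j [ 0.04  0.66  0.64  1.83 -0.52  0.82  1.35] F [-0.3 -0.1  0.6] gf 0.0 gw 0.992
  units [-0.019 -0.04   0.019] turn units 0.00
t 9.5 tcp [ 531.4 -327.4   55.9] cr [ 153.2 -303.2] yaw 23.5 j [ 0.04  0.66  0.64  1.84 -0.52  0.82  1.35] F [-1.8  0.7  5.7] gf 49.0 gw 0.578
  units [-0.045 -0.029 -0.002] turn units 0.00
```

```bash
python3 -m pendant '{"commands":[[[0,0,-0.1],0,44],[[0,0,-0.3],0,44],[[0,0,-0.5],0,44],[[0,0,-0.6],-0.5,44],[[0,0,-0.6],-0.8,44],[[0,0,-0.6],-0.9,44],[[0,0,-0.5],-0.9,44],[[0,0,-0.4],-0.9,44],[[0,0,-0.2],-0.9,44],[[0,0,0],-0.9,44],[[0,0,0],-0.96,44],[[0,0,0],0,44]]}' >/dev/null; python3 -c "
from h import *
to(*cr(-95,-70),245,57.3);to(*cr(-100,0),245,57.3)"
```

```text
t 10.7 tcp [ 530.3 -326.8  244.7] cr [ 151.9 -303.3] yaw 57.3 j [ 0.03  0.42  0.63  1.68 -0.27  1.14  1.73] F [-0.3 -0.2 -9.4] gf 50.9 gw 0.581
  units [4.94  4.663 0.006] turn units -0.00
t 10.7 tcp [ 530.3 -326.8  244.7] cr [ 151.9 -303.3] yaw 57.3 j [ 0.03  0.42  0.63  1.68 -0.27  1.14  1.73] F [-0.3 -0.2 -9.4] gf 50.9 gw 0.581
  units [5.041 6.063 0.007] turn units -0.00
```

```bash
python3 -m pendant '{"commands":[[[0.2,0.2,0],0,44],[[0.4,0.4,0],0,44],[[0.6,0.5,0],0,44],[[0.6,0.55,0],0,44],[[0.6,0.55,0],0,44],[[0.6,0.55,0],0,44],[[0.6,0.55,0],0,44],[[0.6,0.55,0],0,44],[[0.5,0.5,0],0,44],[[0.24,0.4,0],0,44],[[0.1,0.3,0],0,44],[[0.1,0.2,0],0,44]]}' >/dev/null; python3 -m pendant '{"commands":[[[0.2,0.3,0],0,44],[[0.2,0.3,0],0,44],[[0.1,0.2,0],0,44],[[0,0,0],0,44],[[0,0,0],0,44]]}' >/dev/null; python3 -c "
from h import *
to(*cr(-100,0),68.5,57.3)
for n in ('scene','top'):
  im=eyes.capture(n); cv2.imwrite('pics/b%s.png'%n,cv2.resize(im[130:270,150:290,::-1],(390,390)))
cv2.imwrite('pics/c4.png',np.hstack([cv2.imread('pics/b%s.png'%n) for n in ('scene','top')]))
"
```

```text
t 12.4 tcp [457.6  78.4 245.1] cr [-128.2   -1.6] yaw 57.2 j [-0.65  0.1   0.42  2.01 -0.05  1.04  0.8 ] F [ 0.3 -0.5 -9.2] gf 51.3 gw 0.58
  units [-0.562  0.037  3.533] turn units -0.01
```

View pics/c4.png

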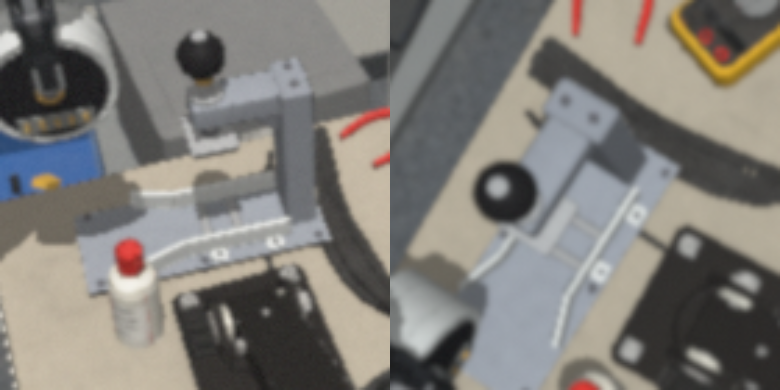

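The bottle stands upright on the bench beside the deck. The can is held over the front of the deck, a little too far towards -x.

```bash
python3 -m pendant '{"commands":[[[-0.2,0.03,0.3],0,44],[[-0.2,0,0.6],0,44],[[-0.16,0,0.7],0,44],[[0,0,0.7],0,44],[[0,0,0.6],0,44],[[0,0,0.35],0,44],[[0,0,0.15],0,44],[[0,0,0.08],0,44],[[0,0,0],0,44],[[0,0,0],0,44]]}' >/dev/null;  python3 -c "
from h import *
to(*cr(-100,0),68.5,57.3)"
```

```text
t 13.5 tcp [482.9  65.8  72.3] cr [-100.1    1.5] yaw 57.3 j [-0.53  0.4   0.38  2.14 -0.24  0.64  1.02] F [ 0.1 -0.7 -9.6] gf 51.2 gw 0.581
  units [-0.002 -0.03   0.077] turn units 0.00
```

```bash
python3 -m pendant '{"commands":[[[0,-0.02,0.04],0,44],[[0,0,0.03],0,44],[[0,0,0],0,44]]}' >/dev/null;  python3 -c "
from h import *
to(*cr(-100,0),68.5,57.3)"; python3 -m pendant '{"commands":[[[0,0,0.02],0,44],[[0,0,0.0],0,44]]}' >/dev/null;  python3 -c "
from h import *
to(*cr(-100,0),68.5,57.3)"
```

```text
t 13.8 tcp [481.4  65.   68. ] cr [-100.9   -0. ] yaw 57.3 j [-0.52  0.4   0.37  2.14 -0.24  0.64  1.02] F [ 0.2 -0.8 -7.7] gf 51.4 gw 0.578
  units [-0.018  0.001 -0.01 ] turn units 0.00
t 14.0 tcp [481.5  64.9  67.9] cr [-100.7   -0. ] yaw 57.3 j [-0.52  0.4   0.37  2.14 -0.24  0.64  1.02] F [-3.7 -0.7  5.6] gf 52.7 gw 0.581
  units [-0.015  0.001 -0.012] turn units 0.00
```

```bash
python3 -m pendant '{"commands":[[[0,0,-0.01],0,44],[[0,0,0],0,54],[[0,0,0],0,60],[[0,0,0],0,70],[[0,0,0],0,80],[[0,0,0],0,85],[[0,0,0],0,85],[[0,0,0],0,85]]}' >/dev/null;  python3 -c "
from h import *
to(*cr(-100,0),68.5,57.3)
np.save('s3.npy',eyes.capture('scene'));S=np.load('s3.npy')
cv2.imwrite('pics/c5.png',cv2.resize(S[130:270,140:280,::-1],(560,560)))
"
```

```text
t 14.8 tcp [481.3  65.   67.3] cr [-1.01e+02 -1.00e-01] yaw 57.3 j [-0.52  0.4   0.37  2.14 -0.24  0.63  1.02] F [ 0.3  0.1 -0.2] gf 0.0 gw 0.996
  units [-0.019  0.002 -0.025] turn units 0.00
```

View pics/c5.png

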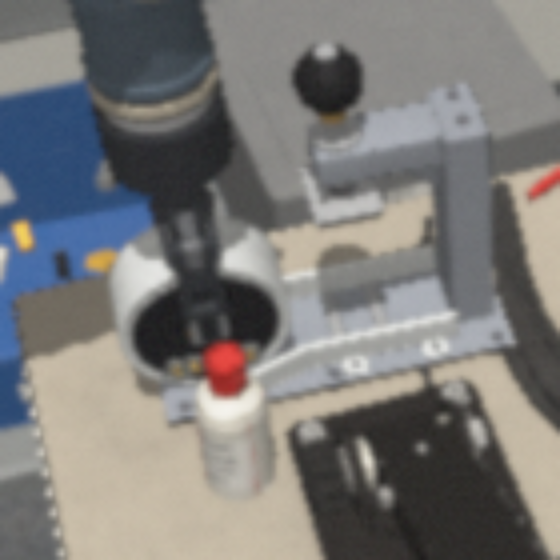

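The can stands on its rim on the deck with the fingers clear of it, and the bottle is next to the deck.

```bash
python3 -m pendant '{"commands":[[[0,0,-0.3],0,85],[[0,0,-0.6],0,85],[[0,0,-0.7],0,85],[[0,0,0],0,85],[[0.4,0,0],0,60],[[0.6,0,0],0,30],[[0.42,0,0],0,16],[[0,0,0],0,16],[[0,0,0],0,16],[[0,0,0],0,16]]}' >/dev/null;  python3 -c "
from h import *
to(*cr(-172,0),60,57.3)
np.save('s4.npy',eyes.capture('scene'));S=np.load('s4.npy')
cv2.imwrite('pics/c6.png',cv2.resize(S[130:270,140:280,::-1],(560,560)))
"
```

```text
t 15.8 tcp [422.4 102.8 147.3] cr [-1.71e+02 -1.00e-01] yaw 57.3 j [-0.7   0.19  0.41  2.19 -0.1   0.78  0.78] F [-0.7  0.1 -0.4] gf 0.0 gw 0.188
  units [2.200e-02 1.000e-03 1.746e+00] turn units -0.01
```

View pics/c6.png

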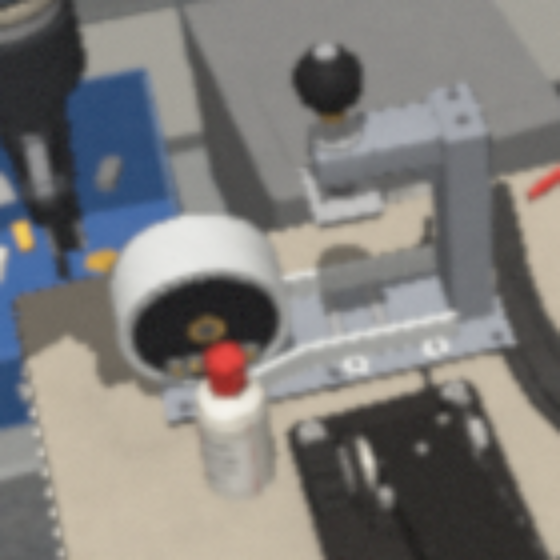

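The can stands alone on the deck, with its face centre at crop (208,327). The fingers are behind it.

```bash
python3 -m pendant '{"commands":[[[0.02,0,0.3],0,16],[[0,0,0.6],0,16],[[0,0,0.5],0,16],[[0,0,0.3],0,16],[[0,0,0.05],0,16],[[0,0,0],0,16]]}' >/dev/null;  python3 -c "
from h import *
print('face centre in cradle',incr(plane('scene',(140+208.5/4-.5,130+327.5/4-.5),67)))
to(*cr(-172,0),60,57.3)"
```

```text
face centre in cradle [-99.38984672 -22.99394154]
t 16.5 tcp [421.1 103.3  59.6] cr [-172.3   -0.3] yaw 57.3 j [-0.64  0.35  0.36  2.26 -0.23  0.56  0.89] F [ 0.2 -0.2  0.4] gf 0.0 gw 0.19
  units [-0.006  0.007 -0.008] turn units -0.01
```

```bash
python3 -m pendant '{"commands":[[[-0.06,0,0.04],0,16],[[-0.08,0,0],0,16],[[-0.1,0,0],0,16],[[-0.12,0,0],0,16],[[-0.12,0,0],0,16],[[-0.12,0,0],0,16],[[-0.12,0,0],0,16],[[-0.12,0,0],0,16],[[-0.1,0,0],0,16],[[-0.08,0,0],0,16],[[-0.06,0,0],0,16],[[-0.04,0,0],0,16]]}' >/dev/null;  python3 -c "
from h import *
to(*cr(-104,0),57,57.3)
np.save('s5.npy',eyes.capture('scene'));S=np.load('s5.npy')
cv2.imwrite('pics/c7.png',cv2.resize(S[130:270,140:280,::-1],(560,560)))
"
```

```text
t 17.7 tcp [468.   73.4  57.8] cr [-116.7   -0.2] yaw 57.3 j [-0.53  0.4   0.35  2.17 -0.24  0.6   1.  ] F [-1.1  0.1  0.4] gf 0.0 gw 0.185
  units [-0.254  0.003  0.015] turn units 0.00
```

View pics/c7.png

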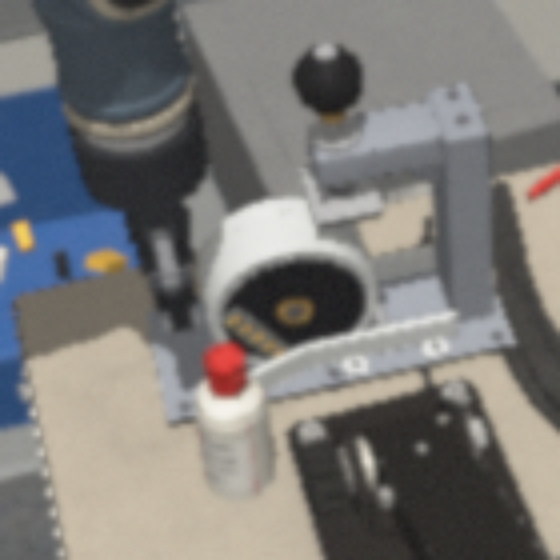

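The can rolled and coasted upright up to the front rod, with its face centre at (293,312). Next comes the push over the rod, forward and upward.

```bash
python3 -m pendant '{"commands":[[[-0.08,0,0],0,16],[[-0.1,0,0],0,16],[[-0.06,0,0],0,16],[[-0.05,0,-0.05],0,16],[[-0.06,0,-0.08],0,16],[[-0.06,0,-0.08],0,16],[[-0.06,0,-0.08],0,16],[[-0.06,0,-0.08],0,16],[[-0.06,0,-0.08],0,16],[[0,0,0],0,16]]}' >/dev/null;  python3 -c "
from h import *
print('face centre in cradle',incr(plane('scene',(140+293.5/4-.5,130+312.5/4-.5),67)))
to(*cr(-80,0),82,57.3)
np.save('s6.npy',eyes.capture('scene'));S=np.load('s6.npy')
cv2.imwrite('pics/c8.png',cv2.resize(S[130:270,140:280,::-1],(560,560)))
"
```

```text
face centre in cradle [-44.81854619 -25.95168439]
t 18.8 tcp [493.9  57.3  81.2] cr [-86.3   0.3] yaw 57.3 j [-0.5   0.39  0.37  2.11 -0.23  0.67  1.02] F [-0.5 -0.2  1. ] gf 0.2 gw 0.189
  units [-0.125 -0.005 -0.017] turn units -0.00
```

View pics/c8.png

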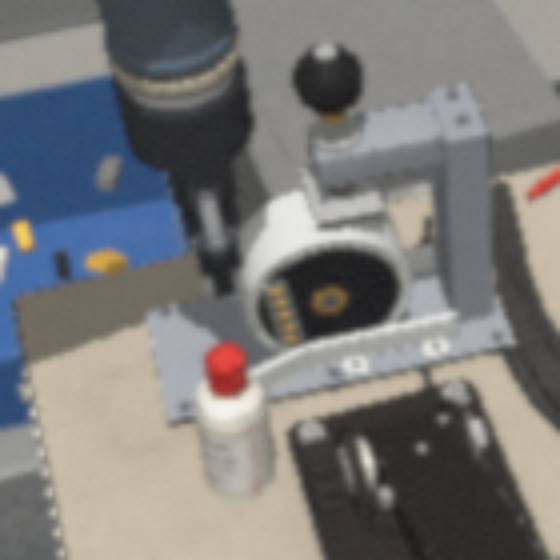

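The can is partway over the front rod (face centre at (330,300), x about -20), so I'm pushing on gently.

```bash
python3 -m pendant '{"commands":[[[-0.05,0,-0.05],0,16],[[-0.05,0,-0.05],0,16],[[-0.05,0,-0.05],0,16],[[-0.05,0,-0.04],0,16],[[0,0,0],0,16],[[0,0,0],0,16],[[0,0,0],0,16]]}' >/dev/null;  python3 -c "
from h import *
to(*cr(-80,0),82,57.3)
np.save('s7.npy',eyes.capture('scene'));S=np.load('s7.npy')
cv2.imwrite('pics/c9.png',cv2.resize(S[130:270,140:280,::-1],(560,560)))
"
```

```text
t 19.5 tcp [501.   52.2  89.7] cr [-77.5  -0.2] yaw 57.3 j [-0.49  0.39  0.38  2.09 -0.22  0.7   1.03] F [ 0.  -0.2  0.4] gf 0.0 gw 0.188
  units [0.05  0.003 0.155] turn units 0.00
```

View pics/c9.png

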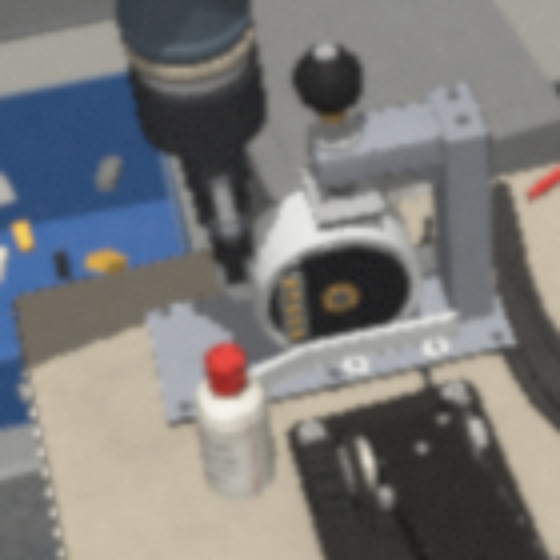

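```bash
cat > fc.py <<'E'
from h import *
def expect(x,z,y=0): 
    p=proj('scene',[*cr(x,y-25),z]); return (p-[140,130]+.5)*4-.5
def face(S):  # brass ring at the middle of the face
    h=cv2.cvtColor(S,cv2.COLOR_RGB2HSV); m=(h[:,:,0]>8)&(h[:,:,0]<28)&(h[:,:,1]>90)
    n,l,s,c=cv2.connectedComponentsWithStats(m[195:216,200:240].astype(np.uint8))
    return [( ((c[i]+[200-140,195-130]+.5)*4-.5).round(1), s[i][4]) for i in range(1,n) if s[i][4]>5]
if __name__=="__main__":
    for x,z in ((-100,67),(-37,67),(-20,70),(-15,70.5),(-8,69.8),(0,69)): print(x,expect(x,z).round(1))
    for f in ('s3','s5','s6','s7'): print(f,face(np.load(f+'.npy')))
E
python3 fc.py
```

```text
-100 [207.6 329.5]
-37 [304.6 308.4]
-20 [330.  299.6]
-15 [337.5 297.5]
-8 [348.2 295.9]
0 [360.4 294.1]
s3 []
s5 [(array([294.2, 310.2]), np.int32(44))]
s6 [(array([328.4, 299.5]), np.int32(47))]
s7 [(array([289.5, 283.5]), np.int32(6)), (array([339.5, 296.8]), np.int32(49))]
```

```bash
python3 -m pendant '{"commands":[[[-0.04,0,-0.02],0,16],[[-0.04,0,-0.02],0,16],[[-0.04,0,0],0,16],[[0,0,0],0,16],[[0,0,0],0,16],[[0,0,0],0,16]]}' >/dev/null;  python3 -c "
from fc import *
to(*cr(-80,0),82,57.3)
S=eyes.capture('scene');np.save('s8.npy',S); print(face(S))
"
```

```text
t 20.1 tcp [505.8  49.3  92.3] cr [-71.8  -0. ] yaw 57.3 j [-0.48  0.39  0.38  2.08 -0.22  0.71  1.04] F [-2.6  0.6  6. ] gf 2.7 gw 0.191
  units [0.163 0.001 0.206] turn units 0.00
[(array([343.9, 295.8]), np.int32(49))]
```

```bash
python3 -m pendant '{"commands":[[[-0.02,0,-0.06],0,16],[[-0.02,0,-0.08],0,16],[[-0.02,0,-0.08],0,16],[[0,0,0],0,16],[[0,0,0],0,16]]}' >/dev/null;  python3 -c "
from fc import *
to(*cr(-80,0),82,57.3)
S=eyes.capture('scene');np.save('s9.npy',S); print(face(S))
"
```

```text
t 20.7 tcp [508.8  47.3 102.9] cr [-68.3  -0.1] yaw 57.3 j [-0.49  0.38  0.39  2.06 -0.21  0.74  1.03] F [-0.5  0.  -0.7] gf 0.0 gw 0.189
  units [0.234 0.002 0.418] turn units 0.00
[(array([321.5, 271.5]), np.int32(6)), (array([360.8, 293.8]), np.int32(45))]
```

The can is seated: its face centre is at (360.8,293.8) and the expected seated position was (360.4,294.1). Next I retract and go above the ball.

```bash
python3 -m pendant '{"commands":[[[0.3,0,0],0,16],[[0.5,0,0],0,8],[[0.1,0,-0.4],0,0],[[0,0,-0.8],0,0],[[0,0,-0.9],0,0],[[0,0,-0.9],0,0],[[0,0,-0.7],0,0],[[0,0,0],0,0],[[0,0,0],0,0]]}' >/dev/null;  python3 -c "
from fc import *
to(*cr(0,0),275,57.3)
S=eyes.capture('scene');T=eyes.capture('top');np.save('t10.npy',T);np.save('s10.npy',S); print(face(S))
bs=blob(S.max(2)<60,(205,135,240,165)); bt=blob(T.max(2)<60,(175,180,210,215))
print(bs[:2],bt[:2],tri(bs[0],bt[0]))
"
```

```text
t 21.6 tcp [469.9  72.2 287.9] cr [-1.144e+02 -1.000e-01] yaw 57.4 j [-0.65  0.08  0.44  1.93 -0.04  1.14  0.81] F [-0.4  0.2 -1. ] gf 0.0 gw 0.001
  units [-2.289 -0.     0.256] turn units 0.01
[(array([321.5, 271.5]), np.int32(6)), (array([359.4, 294.2]), np.int32(48))]
(array([221.8       , 150.44444444]), array([214, 143,  16,  15, 180], dtype=int32)) (array([191.83858268, 199.22047244]), array([181, 189,  21,  20, 254], dtype=int32)) (array([565.43460752,  10.66415707, 227.70337557]), np.float64(0.5977213653477861))
```

```bash
python3 -m pendant '{"commands":[[[-0.4,0,0],0,0],[[-0.6,0,0],0,0],[[-0.6,0,0],0,0],[[-0.5,0,0],0,0],[[-0.18,0,0.2],0,0],[[0,0,0.2],0,0],[[0,0,0],0,0],[[0,0,0],0,0]]}' >/dev/null;  python3 -c "
from h import *
to(565.8,10.6,250,57.3)"
```

```text
t 22.6 tcp [565.3  11.2 266.8] cr [-1.2  0. ] yaw 57.4 j [-0.5   0.27  0.5   1.78 -0.15  1.13  1.05] F [ 1.3 -0.3  0.7] gf 0.0 gw 0.0
  units [-0.015 -0.004  0.336] turn units 0.02
```

```bash
python3 -m pendant '{"commands":[[[-0.01,0,0.16],0,0],[[0,0,0.16],0,0],[[0,0,0],0,0],[[0,0,0],0,0]]}' | grep -E "ee_pos|contact"
python3 -m pendant '{"commands":[[[0,0,0.02],0,0],[[0,0,0],0,0]]}' | grep -E "ee_pos|contact"
python3 -m pendant '{"commands":[[[0,0,0.02],0,0],[[0,0,0],0,0]]}' | grep -E "ee_pos|contact"
python3 -m pendant '{"commands":[[[0,0,0.02],0,0],[[0,0,0],0,0]]}' | grep -E "ee_pos|contact"
```

```text
ee_pos: [566.9, 10.0, 251.6]
contact_force: [0.5, 0.2, -0.1]
ee_pos: [567.2, 9.9, 250.9]
contact_force: [0.1, -0.9, 0.0]
ee_pos: [567.1, 9.8, 249.7]
contact_force: [0.6, 0.6, 0.7]
ee_pos: [567.0, 9.8, 248.6]
contact_force: [-0.0, -0.3, -0.2]
```

```bash
python3 -m pendant '{"commands":[[[0,0,0.02],0,0],[[0,0,0],0,0]]}' | grep -E "ee_pos|contact"
python3 -m pendant '{"commands":[[[0,0,0.02],0,0],[[0,0,0],0,0]]}' | grep -E "ee_pos|contact"
```

```text
ee_pos: [567.2, 9.8, 248.0]
contact_force: [0.1, -0.1, 1.8]
ee_pos: [567.4, 9.8, 247.8]
contact_force: [-2.2, -0.3, 5.5]
```

```bash
python3 -m pendant '{"commands":[[[0.03,0,-0.4],0,40],[[0,0,-0.3],-0.9,70],[[0,0,0],-0.97,70],[[0,0,0],-0.97,70],[[0,0,0],-0.97,70],[[0,0,0],-0.97,70],[[0,0,0],-0.97,70],[[0,0,0],-0.97,70],[[0,0,0],-0.97,70],[[0,0,0],-0.97,70],[[0,0,0],-0.97,70],[[0,0,0],-0.97,70]]}' >/dev/null
python3 -m pendant '{"commands":[[[0,0,0],-0.97,70],[[0,0,0],-0.97,70],[[0,0,0],-0.97,70],[[0,0,0],-0.97,70],[[0,0,0],-0.97,70],[[0,0,0],-0.97,70],[[0,0,0],0,70],[[0,0,0],0,70]]}' >/dev/null
python3 -c "
from h import *
to(565.8,10.6,205)"
```

```text
t 25.9 tcp [565.8  10.6 281.6] cr [-0.5 -0.2] yaw 139.3 j [-0.32  0.25  0.27  1.75 -0.07  1.16  2.41] F [-1.1 -0.4  0.4] gf 0.0 gw 0.824
  units [-1.000e-03 -1.000e-03  1.532e+00]
```

```bash
python3 -m pendant '{"commands":[[[0,0,0.4],0,70],[[0,0,0.6],0,70],[[0,0,0.4],0,70],[[0,0,0.13],0,70],[[0,0,0],0,55],[[0,0,0],0,36],[[0,0,0],0,36],[[0,0,0],0,36],[[0,0,0],0,36],[[0,0,0],0,36]]}' >/dev/null
python3 -c "
from h import *
to(565.8,10.6,205)"
```

```text
t 26.9 tcp [565.   12.  206.6] cr [-1.9  0.6] yaw 139.4 j [-0.3   0.32  0.26  1.84 -0.1   1.    2.43] F [-5.4  2.8  2.9] gf 60.1 gw 0.478
  units [ 0.011 -0.031  0.032]
```

```bash
python3 -m pendant '{"commands":[[[0,0.04,0],0,36],[[0,0,0],0,36]]}' | grep -E "ee_pos|contact"
python3 -m pendant '{"commands":[[[0,0,0.003],0.6,36],[[0,0,0.003],1,36],[[0,0,0.003],1,36],[[0,0,0.003],1,36],[[0,0,0.003],1,36],[[0,0,0.003],1,36],[[0,0,0.003],1,36],[[0,0,0.003],1,36],[[0,0,0.003],1,36],[[0,0,0.004],1,36]]}' >/dev/null
python3 -c "
from h import *
to(565.8,10.6,205); print(observe()['wrist_torque'])"
```

```text
ee_pos: [564.8, 12.1, 206.6]
contact_force: [-3.4, 0.5, 3.8]
t 28.1 tcp [563.9  14.2 204.9] cr [-4.1  1.8] yaw 91.3 j [-0.44  0.33  0.43  1.85 -0.16  1.    1.65] F [-5.8  3.9  6.3] gf 60.9 gw 0.472
  units [-0.037 -0.073 -0.001] 
[0.81181753 1.13327816 0.17414969]
```

```bash
python3 -m pendant '{"commands":[[[0,0.03,0.003],0.6,36],[[0,0,0.003],1,36],[[0,0,0.003],1,36],[[0,0,0.003],1,36],[[0,0,0.003],1,36],[[0,0,0.003],1,36],[[0,0,0.003],1,36],[[0,0,0.003],1,36],[[0,0,0.003],1,36],[[0,0,0.004],1,36]]}' >/dev/null
python3 -c "
from h import *
to(565.8,10.6,205); print(observe()['wrist_torque'])"
```

```text
t 29.1 tcp [564.6  16.6 203.4] cr [-4.7  4.2] yaw 43.4 j [-0.58  0.35  0.61  1.86 -0.24  1.    0.89] F [-2.3  6.7  4.7] gf 60.8 gw 0.474
  units [-0.102 -0.065 -0.033] 
[1.08328247 0.73667101 0.15341292]
```

```bash
python3 -m pendant '{"commands":[[[-0.02,0.04,0.003],0.6,36],[[0,0,0.003],1,36],[[0,0,0.003],1,36],[[0,0,0.003],1,36],[[0,0,0.003],1,36],[[0,0,0.003],1,36],[[0,0,0.003],1,36],[[0,0,0.003],1,36],[[0,0,0.003],1,36],[[0,0,0.004],1,36]]}' >/dev/null
python3 -c "
from fc import *
to(567,14.3,203); print(observe()['wrist_torque'])
S=eyes.capture('scene'); bs=blob(S.max(2)<60,(205,135,240,165)); print(face(S))"
```

```text
t 30.1 tcp [567.   17.4 201.8] cr [-3.1  6.2] yaw -4.6 j [-0.71  0.4   0.8   1.86 -0.34  1.02  0.15] F [-1.7  5.7  5.1] gf 60.8 gw 0.472
  units [-0.062  0.004 -0.024] 
[1.25854607 0.58905381 0.16821397]
[(array([321.5, 271.5]), np.int32(6)), (array([359.3, 294.9]), np.int32(50)), (array([313.5, 311.5]), np.int32(6))]
```

```bash
python3 -m pendant '{"commands":[[[0,0,0.003],0.6,36],[[0,0,0.003],1,36],[[0,0,0.003],1,36],[[0,0,0.003],1,36],[[0,0,0.003],1,36],[[0,0,0.003],1,36],[[0,0,0.003],1,36],[[0,0,0.003],1,36],[[0,0,0.003],1,36],[[0,0,0.004],1,36]]}' >/dev/null
python3 -c "
from fc import *
to(567,14.3,203); print(observe()['wrist_torque'])"
```

```text
t 31.2 tcp [569.1  16.4 200.3] cr [-0.8  6.5] yaw -52.6 j [-0.85  0.48  1.02  1.87 -0.47  1.05 -0.55] F [4.  2.4 0.6] gf 60.5 gw 0.474
  units [-0.058  0.008 -0.054] 
[ 0.83480768 -0.69144641  0.20239111]
```

```bash
python3 -m pendant '{"commands":[[[0,0,0],0,50],[[0,0,0],0,70],[[0,0,0],0,70],[[-0.02,0,0],0,70],[[0,0,0],-0.97,70],[[0,0,0],-0.97,70],[[0,0,0],-0.97,70],[[0,0,0],-0.97,70],[[0,0,0],-0.97,70],[[0,0,0],-0.97,70],[[0,0,0],-0.97,70],[[0,0,0],-0.97,70]]}' >/dev/null
python3 -m pendant '{"commands":[[[0,0,0],-0.97,70],[[0,0,0],-0.97,70],[[0,0,0],-0.97,70],[[0,0,0],-0.97,70],[[0,0,0],-0.97,70],[[0,0,0],-0.97,70],[[0,0,0],-0.97,70],[[0,0,0],-0.97,70],[[0,0,0],-0.97,70],[[0,0,0],-0.97,70],[[0,0,0],-0.97,70],[[0,0,0],0,70]]}' >/dev/null
python3 -m pendant '{"commands":[[[0,0,0],-0.97,70],[[0,0,0],-0.97,70],[[0,0,0],-0.97,70],[[0,0,0],0,70],[[0,0,0],0,70]]}' >/dev/null
python3 -c "
from h import *
to(567,14.3,202); print(observe()['wrist_torque'])
S,T=eyes.capture('scene'),eyes.capture('top'); np.save('s11.npy',S)"
```

```text
t 34.1 tcp [565.6  13.2 199.1] cr [-2.1  1.9] yaw 53.9 j [-0.53  0.35  0.56  1.86 -0.22  0.99  1.06] F [-0.4  0.7  0.5] gf 0.0 gw 0.819
  units [-0.011  0.034 -0.058] 
[-0.07667932 -0.04852015 -0.02074835]
```

```bash
python3 -m pendant '{"commands":[[[-0.01,0.03,-0.03],0,70],[[0,0,0],0,50],[[0,0,0],0,36],[[0,0,0],0,36],[[0,0,0],0,36],[[0,0,0],0,36]]}' | grep -E "ee_pos|contact|grip"
python3 -m pendant '{"commands":[[[0,0,0.003],0.6,36],[[0,0,0.003],1,36],[[0,0,0.003],1,36],[[0,0,0.003],1,36],[[0,0,0.003],1,36],[[0,0,0.003],1,36],[[0,0,0.003],1,36],[[0,0,0.003],1,36],[[0,0,0.003],1,36],[[0,0,0.004],1,36]]}' >/dev/null
python3 -c "
from fc import *
to(567,14.3,203); print(observe()['wrist_torque'])"
```

```text
ee_pos: [567.1, 14.4, 201.0]
contact_force: [-1.5, 0.8, 5.1]
grip_width: 0.476
grip_force: 60.0
t 35.8 tcp [566.9  14.3 199.5] cr [-1.6  3.5] yaw 5.9 j [-0.68  0.39  0.75  1.86 -0.31  1.01  0.31] F [-2.4 -1.2  4.9] gf 60.0 gw 0.474
  units [-0.001  0.002 -0.071] 
[-0.02259088  0.45488465  0.17657705]
```

```bash
python3 -m pendant '{"commands":[[[0,0,0.003],0.6,36],[[0,0,0.003],1,36],[[0,0,0.003],1,36],[[0,0,0.003],1,36],[[0,0,0.003],1,36],[[0,0,0.003],1,36],[[0,0,0.003],1,36],[[0,0,0.003],1,36],[[0,0,0.003],1,36],[[0,0,0.004],1,36]]}' >/dev/null
python3 -c "
from fc import *
to(567,14.3,203); print(observe()['wrist_torque'])"
python3 -m pendant '{"commands":[[[0,0,0],0,50],[[0,0,0],0,70],[[0,0,0],0,70],[[0,0,-0.4],0,70],[[0,0,-0.7],0,50],[[0,0,-0.2],0,20],[[0,0,0],0,0],[[0,0,0],0,0],[[0,0,0],0,0],[[0,0,0],0,0]]}' >/dev/null
python3 -c "
from fc import *
to(567,14.3,242); print(observe()['wrist_torque'])
S,T=eyes.capture('scene'),eyes.capture('top'); print(face(S))"
```

```text
t 36.8 tcp [566.7  14.4 197.9] cr [-1.8  3.5] yaw -42.0 j [-0.81  0.46  0.97  1.87 -0.44  1.04 -0.4 ] F [-2.2  0.1  7. ] gf 60.1 gw 0.473
  units [ 0.003  0.005 -0.102] 
[0.02889193 0.58932283 0.15172374]
t 37.8 tcp [566.3  14.5 261.3] cr [-2.2  3.4] yaw -41.9 j [-0.87  0.39  1.02  1.8  -0.36  1.16 -0.46] F [-0.4  0.8  0.5] gf 0.0 gw -0.005
  units [0.007 0.015 0.386] 
[-0.06568474  0.04663001 -0.03516152]
[(array([321.5, 271.5]), np.int32(6)), (array([359.4, 294.4]), np.int32(50))]
```

```bash
python3 -m pendant '{"commands":[[[0,0,0.2],0,0],[[0,0,0.2],0,0],[[0,0,0],0,0],[[0,0,0],0,0]]}' | grep -E "ee_pos|contact"
python3 -m pendant '{"commands":[[[0,0,0.02],0,0],[[0,0,0],0,0]]}' | grep -E "ee_pos|contact"
python3 -m pendant '{"commands":[[[0,0,0.02],0,0],[[0,0,0],0,0]]}' | grep -E "ee_pos|contact"
```

```text
ee_pos: [566.6, 14.3, 241.9]
contact_force: [-0.2, -0.2, 0.4]
ee_pos: [567.1, 14.4, 241.6]
contact_force: [0.2, 0.6, 0.8]
ee_pos: [566.9, 14.4, 240.5]
contact_force: [-0.1, -0.1, -0.6]
```

```bash
python3 -m pendant '{"commands":[[[0,0,0.02],0,0],[[0,0,0],0,0]]}' | grep -E "ee_pos|contact"
python3 -m pendant '{"commands":[[[0,0,0.015],0,0],[[0,0,0],0,0]]}' | grep -E "ee_pos|contact"
```

```text
ee_pos: [566.9, 14.4, 239.4]
contact_force: [0.4, 0.7, 0.7]
ee_pos: [567.0, 14.4, 238.7]
contact_force: [0.5, 0.2, 0.5]
```

```bash
python3 -m pendant '{"commands":[[[0,0,0.01],0,0],[[0,0,0],0,0]]}' | grep -E "ee_pos|contact"
python3 -m pendant '{"commands":[[[0,0,0.01],0,0],[[0,0,0],0,0]]}' | grep -E "ee_pos|contact"
python3 -m pendant '{"commands":[[[0,0,0.01],0,0],[[0,0,0],0,0]]}' | grep -E "ee_pos|contact"
```

```text
ee_pos: [567.1, 14.4, 238.5]
contact_force: [-0.9, 0.5, 1.9]
ee_pos: [567.2, 14.4, 238.4]
contact_force: [-1.7, 0.9, 5.3]
ee_pos: [567.3, 14.4, 238.3]
contact_force: [-3.2, 1.6, 7.9]
```

The ball top is at about 238.5 mm, so θ is about 5.5–5.8. That already clamps, but I'll add about 20° to bring it close to 6.0.

```bash
python3 -m pendant '{"commands":[[[0,0,-0.4],0,0],[[0,0,-0.36],0,40],[[0,0,0],0,70],[[0,0,0],0,70],[[0,0,0],0,70],[[0,0,0.4],0,70],[[0,0,0.6],0,70],[[0,0,0.4],0,70],[[0,0,0.15],0,70],[[0,0,0],0,70]]}' | grep -E "ee_pos|contact|grip"
python3 -m pendant '{"commands":[[[0,0,0],0,50],[[0,0,0],0,36],[[0,0,0],0,36],[[0,0,0],0,36],[[0,0,0],0,36],[[0,0,0.003],0.6,36],[[0,0,0.003],0.9,36],[[0,0,0.003],0.9,36],[[0,0,0.003],0.9,36],[[0,0,0.003],0.7,36],[[0,0,0],0,36]]}' >/dev/null
python3 -c "
from fc import *
to(567,14.3,203); print(observe()['wrist_torque'])"
```

```text
ee_pos: [566.1, 14.4, 196.4]
contact_force: [0.5, 0.3, 0.3]
grip_width: 0.819
grip_force: 0.0
t 41.8 tcp [567.3  14.7 198.4] cr [-1.4  4. ] yaw -61.9 j [-0.87  0.5   1.06  1.87 -0.5   1.07 -0.68] F [-3.5  1.   6.4] gf 60.1 gw 0.47
  units [-0.008  0.004 -0.092] 
[ 0.17383448  0.69016169 -0.14333732]
```

```bash
python3 -m pendant '{"commands":[[[0,0,0],0,50],[[0,0,0],0,70],[[0,0,0],0,70],[[0,0,-0.4],0,70],[[0,0,-0.8],0,70],[[0,0,-0.8],0,70],[[0,0,-0.5],0,70],[[0,0,0],0,70],[[0,0,0],0,70],[[0,0,0],0,70]]}' | grep -E "ee_pos|contact|grip"
python3 -c "
from fc import *
S=eyes.capture('scene'); print(face(S)); cv2.imwrite('pics/c10.png',cv2.resize(S[110:350,120:400,::-1],(700,600)))"
```

```text
ee_pos: [566.2, 14.7, 320.7]
contact_force: [0.6, 0.5, 0.2]
grip_width: 0.813
grip_force: 0.0
[(array([321.5, 271.5]), np.int32(6)), (array([359.7, 295. ]), np.int32(50))]
```

View pics/c10.png

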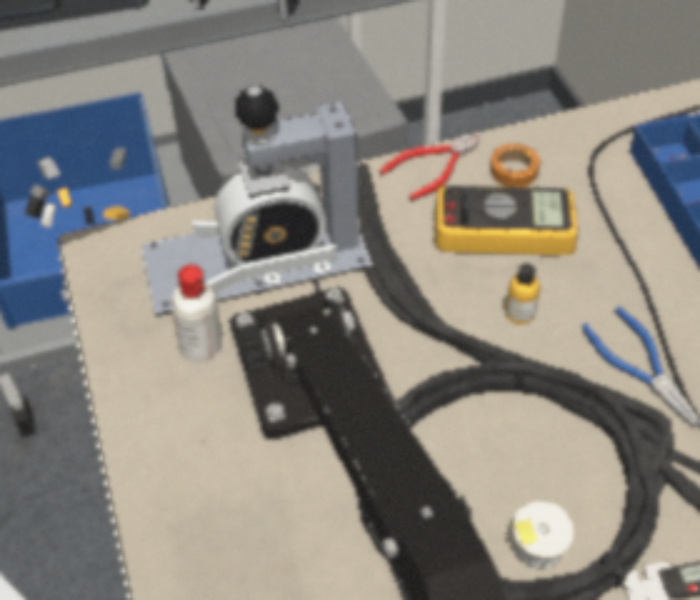

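The can is seated with the shoe on it, and the solvent bottle, flux bottle and reel are all standing. The arm is clear, so I'm handing in.

```bash
python3 -c "
from station import bot
print(bot.close_job())"
```

```text
the job is handed in; nothing more can be done
None
```

The job is handed in with no verdict returned: the last picture shows the transformer seated and clamped with its terminals on the stand side, knob at about 5.85–6.1 rad by my estimate (clamp force not measured directly), the solvent bottle upright on the bench beside the deck, and the flux bottle and reel still standing.

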